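# Clamp and open a push-and-turn stock bottle

### The arm

A 7-joint arm with a two-finger parallel gripper is mounted at the origin on the work surface. World frame = base frame: x ahead of the robot, y to its left, z up, the work surface at z = 0. Lengths are in m, angles in rad, forces in N, time in s.
With the tool pointing down it reaches from about 0.4 to 0.85 m from the base axis. Payload 10.4 kg.
Tool frame: the origin (TCP) lies between the finger pads; the fingertips stand ahead of it and the grasp point (between the pads) lies 3 mm ahead of it (r.tips_ahead is the z of the fingertips in the tool frame, in m); z points along the fingers, y is the line along which they close (so a half turn about z gives the same grasp; the last joint's range is limited). The gripper opens to 87 mm and grips with 3 to 60 N. Pads are 19 mm wide; open, the fingers measure 117 mm over their backs; the gripper's body (75 mm by 190 mm) begins 51 mm behind the grasp point.
Start: joints at [-1.287, 0.332, -0.065, 1.46, 0.022, 1.35, -0.088], TCP at [0.189, 0.596, 0.224] pointing down, gripper open.
Joint ranges: [-2.6, 2.6], [-0.5, 2.12], [-1.47, 1.34], [0.16, 2.42], [-1.27, 4.41], [0.06, 2.06], [-2.6, 2.6]. Speed limits (rad/s): [2.22, 2.22, 2.79, 2.79, 3.14, 3.14, 3.14].

### API

Orientations are given as a unit quaternion [x, y, z, w].
In Python, from bench import telemetry, camera, get_calibration, r gives the robot as it stands.
- The arm moves only by the tool drive_tool, never from a script. Its argument "series" is one flat list of numbers, 7 for each row, row after row: the turn, a rotation vector about the tool's x, y, z in units of 5 degrees (1.0 is 5 degrees), then the shift along the tool's x, y, z in units of 40 mm (1.0 is 40 mm), then the opening, from -1 (shut) to 1 (fully open). A call has 1 to 10 rows; each row is the pose to reach, as a shift and turn from the pose commanded when the call began, along the tool's axes at that moment; what a row does not reach only later rows make up. A row lasts 1/12 s, in which the tool goes at most 41.7 mm and 7.16 degrees, less where a joint would pass 70% of its speed; a pose out of reach is approached as far as the arm can. A call with a gripper value outside its range is refused whole. The fingers move at their own pace and stop on an object; "grip_force" is the grip in N (left out, the last holds). Time passes only in rows, so rows that repeat a pose let the fingers close. It gives the time, the measured TCP pose, the force, the opening and the grip force at its end, in the units of the state.
- telemetry.read_state(): the state, without advancing time (a new reading comes with each control period).
- camera(name): name is "side" or "top" or "wrist"; returns the picture (480x640x3 uint8, red, green, blue); there is no depth.
- get_calibration(name): a dict with "fovy" (degrees; the focal length in pixels is half the picture's height over the tangent of half this angle, whatever the lens; pixels are square), "cx", "cy" (the principal point, pixels), "dist" ([k1, k2, p1, p2, k3] as OpenCV has them; the pictures are not rectified), "xyz" and "rotation" of the camera in the world. Camera axes: x right, y up, looking along -z (the intrinsics and any distortion apply to the point x, -y, -z); pixel columns grow to the right and rows downward; lengths in m; the calibration is good to about 2 mm. A picture is of the moment at which its call begins: read the wrist's pose just before it. get_calibration takes no time and is no camera call; for the wrist camera it gives the pose at the moment of the call.
- r.close_job(): hands the job in; it is judged then, once.
The state is a dict: "time": time; "joint_positions": joint angles; "joint_vel": joint speeds; "joint_torque": joint torques, N m; "ee_pos": TCP position; "eef_rot": TCP orientation; "ft_force": force on the tool from outside, world axes, zero at the start; "torque": the same for the moment, N m; "width": finger opening in m; "grip_force": force on a finger pad.
Only numpy, scipy, OpenCV 4.12 (cv2) and the standard library are available. Lean on these libraries where they do the work, as an engineer would, in place of code of your own. Each camera call takes 0.05 s, during which the arm holds its last target. There are 200 camera calls.

### The job

Slide the clamp's jaw shut by its black tab until it presses firmly on the square bottle. Then open the bottle's red child-proof cap: press it down and, keeping it pressed, turn it anticlockwise (seen from above) about a sixth of a turn until it comes free, and lift it straight up about 8 cm. Finish still holding the cap level in the gripper, right above the open bottle, with the bottle left standing in the shut clamp and the other things on the counter left where they are.

Things in the scene. Friction and masses are not known exactly. Their poses are not given: they have to be found in the camera images.
- clamp: Bottle clamp, fixed to the counter: aluminium bed 110 mm (its x) by 262 mm (its y), 12 mm thick, on which the bottle stands. Origin on the counter, under the bottle's place. Blue fixed jaw on the +y side, rubber face at y = +34 mm, top 72 mm above the counter; the blue sliding jaw comes from the -y side and closes towards +y. Both jaws are 80 mm wide in x.
- jaw (a joint): Sliding jaw, in m: 0 fully open, grows as it closes to the clamp's +y; starts at 0 to 0.022. It meets the 60 mm bottle, pushed flat against the fixed jaw, at 0.040. Stiff: about 8 N moves it, and it stays where it is left; push with 14 to 20 N in all to press it firmly on the bottle. This squares the bottle up to the fixed jaw.
- jaw_tab (a point): Grip centre of the sliding jaw's upright black tab, 15 mm below the tab's top. The tab is 12 mm thick along the clamp's y (pinch it across this), 36 mm wide in x, stands 58 mm clear above the jaw's slide bar, and its centre is 100 mm to -y of the jaw's face.
- bottle_mouth (a point): Centre of the bottle's sealed mouth, 132 mm above the bottle's underside; z up along the bottle. Loose white square bottle with green label, 60 x 60 mm, 95 mm to the shoulder, about 0.4 kg, standing on the bed between the jaws (4 to 8 mm from the fixed jaw at first, a little crooked). Its sides lie along its x and y.
- bottle: The same bottle; origin at the centre of its underside.
- cap_center (a point): Centre of the red ribbed cap, half-way up; z up. The cap is 50 mm across, 26 mm tall. On the closed bottle this point lies 1 mm below the mouth point, and the cap's lower edge is 23 mm above the square shoulder (below the cap there is only the 33 mm thick neck and a sloping shoulder).
- cap: The cap, origin at centre of its lower edge. Teeth lock it: pressing it 3 mm down clears them, it bottoms at 6 mm, so press 4 to 5 mm; its spring resists with 4 N at first, 8 N at 5 mm. Kept pressed and turned anticlockwise from above, it is free between 35 and 85 degrees of turn (60 is the middle) and lifts straight off. Clockwise it is stopped at once.
- amber_vial: small amber vial with white cap, 32 mm across, 70 mm tall; bystander, not to be disturbed; origin at its underside
- white_jar: small white jar with green lid, 48 mm across, 75 mm tall; bystander, not to be disturbed; origin at its underside
- spatula: counting spatula with white handle and thin steel blade, 167 mm long, lying flat; bystander, not to be disturbed; origin at its underside
- syrup: amber syrup bottle, 60 mm across, 140 mm tall; bystander, not to be disturbed; origin at its underside
- measure: clear measuring cup, 60 mm across, 60 mm tall; bystander, not to be disturbed; origin at its underside
There are look-alikes about, which are no part of the job. Of the things that look like the cap, the larger one is meant.

How it is judged:
By the outcome, as a careful person would: the job done as asked, in the order asked, and still so for the second after the job is handed in, while the arm keeps its last pose, push and grip.
It also fails if it takes over 51 s, if anything falls off the work surface, if the arm or the gripper's body presses on something with over 40 N, if the wrist force passes 120 N, or if a joint passes its speed limit or range.

## Working session

There is one attempt and no reset: what is moved stays moved. The work goes in short steps, Python scripts to look and compute and a tool call to move; the robot and the scene stay as the last step left them, time stands still between calls to the robot, and variables do not carry over. Pictures are saved under pics/ and viewed, at most 10 in all, crops included, and the job is handed in when it is done.

Besides the shell and the picture viewer there is one more tool, called after "Request:" in YAML: its name, and indented under it one key for each argument. drive_tool: Moves the arm, as the interface text tells. Its arguments: {"type":"object","properties":{"series":{"type":"array"},"grip_force":{"type":"number"}},"required":["series"]}

```bash
mkdir -p pics; ls; python3 - <<'E'
from bench import telemetry, camera, get_calibration, r
import cv2, numpy as np
s=telemetry.read_state(); print({k:np.round(v,3).tolist() for k,v in s.items()}, r.tips_ahead)
ims=[]
for n in ("top","side"):
    im=camera(n)[:,:,::-1]; cv2.imwrite(f"pics/{n}0.png",im); print(n,get_calibration(n))
E
```

```text
pics
{'time': 0.0, 'joint_positions': [-1.287, 0.333, -0.065, 1.461, 0.022, 1.35, -0.089], 'joint_vel': [0.0, -0.002, 0.002, 0.001, 0.0, -0.002, -0.0], 'joint_torque': [0.0, -62.326, 0.024, -38.987, -0.062, 0.04, 0.0], 'ee_pos': [0.189, 0.595, 0.224], 'eef_rot': [0.153, 0.988, -0.001, -0.0], 'ft_force': [-0.64, -0.063, 0.957], 'torque': [0.036, 0.012, 0.038], 'grip_force': 0.0, 'width': 0.087} 0.022
top {'fovy': 57.63892994288423, 'cx': 314.5976380924014, 'cy': 237.67400009486485, 'dist': array([0.00055015, 0.        , 0.        , 0.        , 0.        ]), 'xyz': array([0.32769675, 0.0028402 , 1.22779167]), 'rotation': array([-0.06838396,  0.07619813,  0.72147272, -0.6848318 ])}
side {'fovy': 54.33418863798458, 'cx': 314.58489667393513, 'cy': 237.6490318970578, 'dist': array([-0.07080714,  0.        ,  0.        ,  0.        ,  0.        ]), 'xyz': array([0.32421694, 0.67475645, 0.84274357]), 'rotation': array([-0.05994873,  0.36842051,  0.91556886, -0.14968679])}
```

View pics/top0.png

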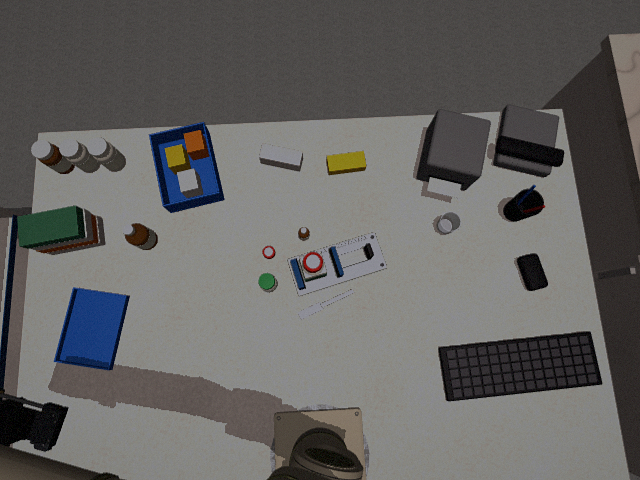

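View pics/side0.png

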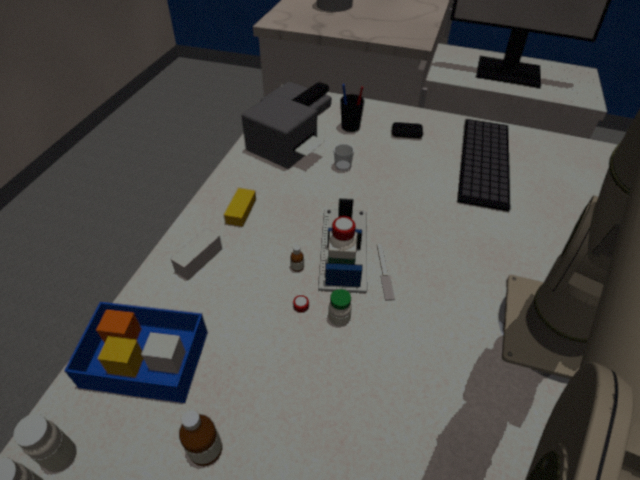

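The top view shows the bottle with the red cap in the clamp at (313,262), the black tab at (368,252), and a small red cap loose on the counter at (268,252). In the side view these are at (343,230), (345,208) and (301,303).

The two cap candidates in the top view are (313,262) and (268,252). The first one fits: it is larger and sits on the square bottle in the clamp. I'll confirm this in a crop.

```bash
cat > h.py <<'E'
from bench import telemetry, camera, get_calibration, r
import cv2, numpy as np
from scipy.spatial.transform import Rotation as R
def rays(c,uv):
    f=240/np.tan(np.radians(c["fovy"])/2); K=np.array([[f,0,c["cx"]],[0,f,c["cy"]],[0,0,1]])
    p=cv2.undistortPoints(np.array(uv,float).reshape(-1,1,2),K,c["dist"]).reshape(-1,2)
    d=np.c_[p[:,0],-p[:,1],-np.ones(len(p))]
    return R.from_quat(c["rotation"]).apply(d)
def plane(c,uv,z):
    d=rays(c,uv); return c["xyz"]+d*((z-c["xyz"][2])/d[:,2])[:,None]
def tri(c1,u1,c2,u2):
    a,b=rays(c1,[u1])[0],rays(c2,[u2])[0]
    st=np.linalg.lstsq(np.c_[a,-b],c2["xyz"]-c1["xyz"],rcond=None)[0]
    p,q=c1["xyz"]+a*st[0],c2["xyz"]+b*st[1]; return (p+q)/2,np.linalg.norm(p-q)
def red(im):
    h=cv2.cvtColor(im,cv2.COLOR_BGR2HSV); return (((h[...,0]<8)|(h[...,0]>172))&(h[...,1]>140)&(h[...,2]>70)).astype(np.uint8)
E
python3 - <<'E'
from h import *
t=cv2.imread("pics/top0.png"); s=cv2.imread("pics/side0.png")
ct,cs=get_calibration("top"),get_calibration("side")
n,l,st,ce=cv2.connectedComponentsWithStats(red(t))
print([(st[i].tolist(),ce[i].round(1).tolist()) for i in range(1,n) if st[i,4]>30])
n,l,st,ce=cv2.connectedComponentsWithStats(red(s))
print([(st[i].tolist(),ce[i].round(1).tolist()) for i in range(1,n) if st[i,4]>30])
a=cv2.resize(t[220:320,250:400],None,fx=5.3,fy=5.3,interpolation=cv2.INTER_CUBIC)[:300*2]
b=cv2.resize(s[190:300,270:420],None,fx=4,fy=4,interpolation=cv2.INTER_CUBIC)
cv2.imwrite("pics/ct.png",a);cv2.imwrite("pics/cs.png",b)
E
```

```text
[([263, 246, 12, 12, 47], [269.0, 251.9]), ([303, 252, 20, 20, 138], [312.6, 261.9])]
[([333, 217, 22, 16, 90], [344.1, 227.2]), ([294, 301, 14, 7, 31], [300.2, 305.1])]
```

View pics/ct.png

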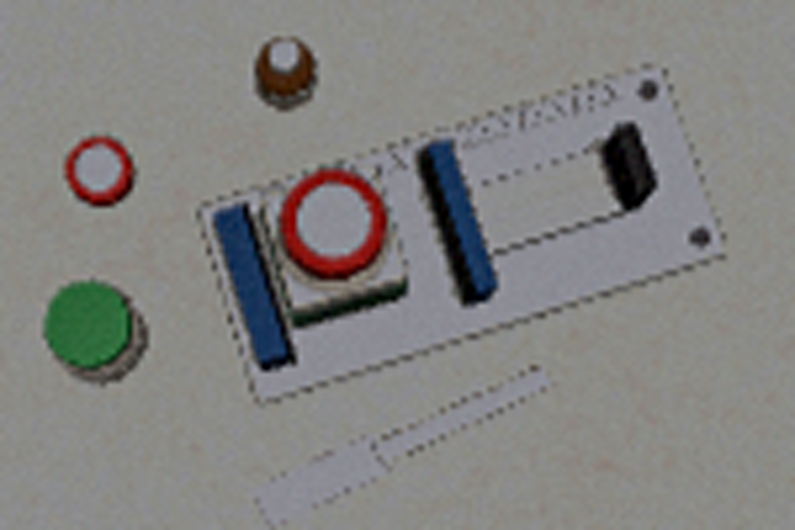

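View pics/cs.png

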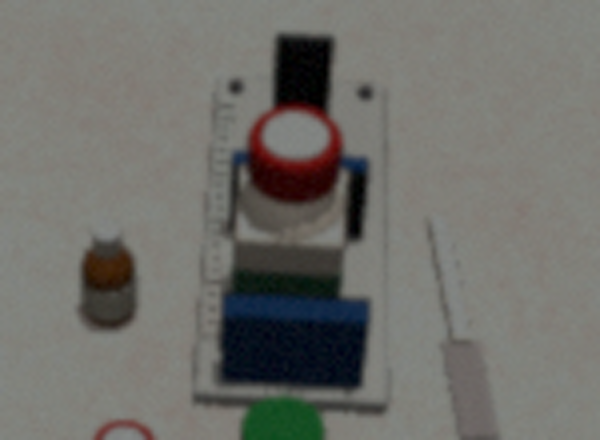

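The crops confirm that the larger red cap is on the bottle at top (312.6,261.9). The bed corners in the top crop are at about (200,207), (262,403), (725,257) and (663,65), and the tab is at about (626,170).

```bash
python3 - <<'E'
from h import *
ct,cs=get_calibration("top"),get_calibration("side")
T=lambda p:np.array(p)/5.3+[250,220]
S=lambda p:np.array(p)/4+[270,190]
b=plane(ct,[T(p) for p in [(200,207),(262,403),(725,257),(663,65)]],0.012); print(b.round(3))
print("sides",[np.linalg.norm(b[i]-b[(i+1)%4]).round(3) for i in range(4)])
yv=(b[0]+b[1]-b[2]-b[3])[:2]; yv/=np.linalg.norm(yv); print("y axis",yv, np.degrees(np.arctan2(yv[1],yv[0])), "mid",b.mean(0))
print("cap top tri",tri(ct,T((333,222)),cs,S((297,133))), plane(ct,[T((333,222))],.157))
print("tab top",tri(ct,T((622,163)),cs,S((305,40))))
for z in (.08,.1,.12): print(z,plane(ct,[T((622,163))],z))
# jaw top face edges at z .072
print("jaws",plane(ct,[T(p) for p in [(235,285),(262,285),(453,215)]],.072).round(3))
E
```

```text
[[ 0.522  0.061  0.012]
 [ 0.417  0.033  0.012]
 [ 0.481 -0.215  0.012]
 [ 0.587 -0.191  0.012]]
sides [np.float64(0.109), np.float64(0.257), np.float64(0.108), np.float64(0.26)]
y axis [-0.24840353  0.96865664] 104.38306159773136 mid [ 0.50181827 -0.0778333   0.012     ]
cap top tri (array([ 0.48798429, -0.00740147,  0.15862154]), np.float64(0.00108967773271422)) [[ 0.48877705 -0.00736979  0.157     ]]
tab top (array([ 0.52107377, -0.15370002,  0.09090483]), np.float64(0.00022399920088875047))
0.08 [[ 0.52281442 -0.15520973  0.08      ]]
0.1 [[ 0.51941455 -0.15245575  0.1       ]]
0.12 [[ 0.51601467 -0.14970177  0.12      ]]
jaws [[ 0.472  0.043  0.072]
 [ 0.472  0.029  0.072]
 [ 0.502 -0.069  0.072]]
```

Request:
drive_tool:
  series: [0, 0, 1.4, -0.8, -0.58, -0.09, 1, 0, 0, 2.8, -1.6, -1.16, -0.18, 1, 0, 0, 4.2, -2.4, -1.74, -0.27, 1, 0, 0, 5.6, -3.2, -2.32, -0.36, 1, 0, 0, 7, -4, -2.9, -0.45, 1, 0, 0, 8.4, -4.8, -3.5, -0.54, 1, 0, 0, 9.8, -5.6, -4.1, -0.63, 1, 0, 0, 11.2, -6.4, -4.6, -0.72, 1, 0, 0, 12.6, -7.2, -5.2, -0.81, 1, 0, 0, 14, -7.9, -5.8, -0.9, 1]
  grip_force: 40

```text
time: 0.93
ee_pos: [0.421, 0.2771, 0.2604]
eef_rot: [0.694, 0.72, -0.0, 0.0]
ft_force: [0.9, 0.6, -0.3]
width: 0.0868
grip_force: 0.0
```

```bash
cat >> h.py <<'E'
def goal(p,yaw):
    "shift (units of 40 mm, tool axes) and turn (units of 5 deg) to a downward pose with tool y at yaw (deg)"
    s=telemetry.read_state(); Rc=R.from_quat(s["eef_rot"]); y=np.radians(yaw)
    Y=np.array([np.cos(y),np.sin(y),0]); Z=np.array([0,0,-1.]); Rg=R.from_matrix(np.c_[np.cross(Y,Z),Y,Z])
    return np.round(np.degrees((Rc.inv()*Rg).as_rotvec())/5,2),np.round(Rc.inv().apply(np.array(p)-s["ee_pos"])/.04,2)
def say():
    s=telemetry.read_state(); Rc=R.from_quat(s["eef_rot"]).as_matrix()
    print("t",round(s["time"],2),"tcp",np.round(s["ee_pos"],4),"yaw",np.degrees(np.arctan2(Rc[1,1],Rc[0,1])).round(2),"z",Rc[:,2].round(3),"F",np.round(s["ft_force"],1),"w",round(s["width"],4),"g",s["grip_force"],"q",np.round(s["joint_positions"],2))
E
python3 -c "
from h import *
say(); print(goal([.515,-.14,.23],-75.6)); c=get_calibration('wrist');print(c)
print(R.from_quat(telemetry.read_state()['eef_rot']).inv().apply(c['xyz']-telemetry.read_state()['ee_pos']))"
```

```text
t 0.93 tcp [0.421  0.2771 0.2604] yaw 2.04 z [-0. -0. -1.] F [ 0.9  0.6 -0.3] w 0.0868 g 0.0 q [-0.95  0.04  0.28  1.73 -0.01  1.37 -0.63]
(array([ 0.  ,  0.  , 15.53]), array([-10.5 ,   1.98,   0.76]))
{'fovy': 68.39726094198555, 'cx': 313.8786161031827, 'cy': 243.2753124232593, 'dist': array([-0.0380282,  0.       ,  0.       ,  0.       ,  0.       ]), 'xyz': array([0.41827137, 0.34748214, 0.42090129]), 'rotation': array([-0.13241083, -0.00228743,  0.01809706,  0.99102706])}
[ 0.07043986 -0.00023255 -0.16055669]
```

Request:
drive_tool:
  series: [0, 0, 1.4, -0.95, 0.18, 0.07, 1, 0, 0, 2.8, -1.9, 0.36, 0.14, 1, 0, 0, 4.2, -2.85, 0.54, 0.2, 1, 0, 0, 5.6, -3.8, 0.72, 0.27, 1, 0, 0, 7, -4.75, 0.9, 0.35, 1, 0, 0, 8.4, -5.7, 1.08, 0.4, 1, 0, 0, 9.8, -6.65, 1.26, 0.5, 1, 0, 0, 11.2, -7.6, 1.44, 0.55, 1, 0, 0, 12.6, -8.55, 1.6, 0.65, 1, 0, 0, 14, -9.5, 1.8, 0.7, 1]

```text
time: 1.77
ee_pos: [0.5075, -0.0993, 0.232]
eef_rot: [0.981, 0.191, -0.0, -0.0]
ft_force: [0.6, 1.1, -0.3]
width: 0.0871
grip_force: 0.0
```

```bash
python3 -c "
from h import *
say(); print(goal([.515,-.14,.23],-75.6))"
```

```text
t 1.77 tcp [ 0.5075 -0.0993  0.232 ] yaw -67.92 z [-0.  0. -1.] F [ 0.6  1.1 -0.3] w 0.0871 g 0.0 q [-0.54  0.08  0.69  1.76 -0.06  1.31 -1.02]
(array([-0.01, -0.  ,  1.54]), array([-0.21,  1.01,  0.05]))
```

Request:
drive_tool:
  series: [0, 0, 0.75, -0.1, 0.5, 0, 1, 0, 0, 1.5, -0.2, 1, 0.05, 1, 0, 0, 1.54, -0.2, 1, 0.05, 1, 0, 0, 1.54, -0.2, 1, 0.05, 1]

```text
time: 2.1
ee_pos: [0.5154, -0.1383, 0.2299]
eef_rot: [0.992, 0.127, -0.001, 0.0]
ft_force: [0.4, 1.1, -0.3]
width: 0.0874
grip_force: 0.0
```

```bash
python3 - <<'E'
from h import *
say(); c=get_calibration("wrist"); im=camera("wrist")[:,:,::-1]; cv2.imwrite("pics/w1.png",im)
import pickle; pickle.dump(c,open("w1.pkl","wb"))
E
```

```text
t 2.1 tcp [ 0.5154 -0.1383  0.2299] yaw -75.38 z [-0.001 -0.    -1.   ] F [ 0.4  1.1 -0.3] w 0.0874 g 0.0 q [-0.49  0.14  0.73  1.73 -0.09  1.31 -1.05]
```

View pics/w1.png

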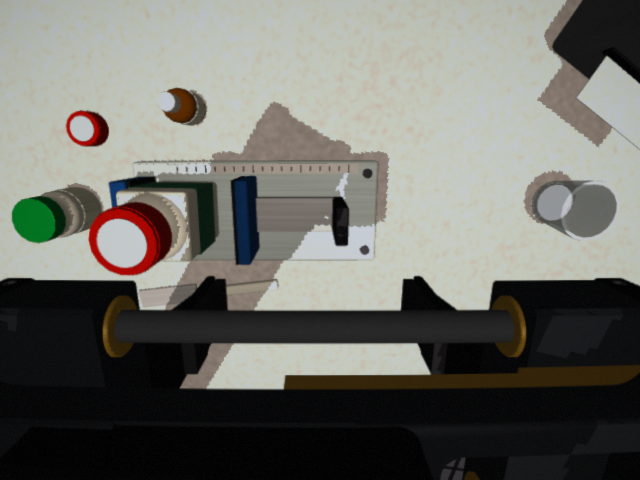

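The wrist view shows the tab as the black patch at x 333–348, y 197–245. The bed's right corners are at (378,160) and (375,260), and the cap is at (130,240).

```bash
python3 - <<'E'
from h import *
import pickle; c=pickle.load(open("w1.pkl","rb")); im=cv2.imread("pics/w1.png")
g=im.max(2)
m=(g<60).astype(np.uint8)[190:255,320:365]
for y in range(0,65,4): print(190+y,np.nonzero(m[y])[0]+320 if m[y].any() else "", g[190+y,330:352:2])
w=plane(c,[(378,160),(375,260),(135,162)],.012);print(w.round(4)); d=w[2]-w[0];print(np.degrees(np.arctan2(d[1],d[0])),np.linalg.norm(w[0]-w[1]))
E
```

```text
190  [137 135 139 190 151 210 208 146 134 135 135]
194  [137 137 137 136 137 185 211 168 138 139 139]
198 [333 334 335 336 337 338 339 340 341 342] [102  77  22   3   3   5  46 188 143 141 139]
202 [333 334 335 336 337 338 339 340 341 342 343 344 345] [128  76   5   5   7   6   4  20 112 135 134]
206 [333 334 335 336 337 338 339 340 341 342 343 344 345 346 347] [122  73   7   4   4   4   8   6  14 112 138]
210 [333 334 335 336 337 338 339 340 341 342 343 344 345 346 347 348] [120  72   7  10  17  16  19  39  40  43 136]
214 [332 333 334 335 336 337 338 339 340 341 342 343 344 345 346 347 348] [112  52   7   7  15  15  33  40  37  43 133]
218 [332 333 334 335 336 337 338 339 340 341 342 343 344 345 346 347 348] [116  52   6  10  16  22  35  38  36  56 135]
222 [332 333 334 335 336 337 338 339 340 341 342 343 344 345 346 347 348] [114  50   5  12  34  37  37  35  33  59 137]
226 [332 333 334 335 336 337 338 339 340 341 342 343 344 345 346 347] [167  51   3  13  21  16  19  28  25 118 158]
230 [333 334 335 336 337 338 339 340 341 342 343 344 345 346 347] [193  99   6  11  15  14  13  14  13 129 211]
234 [334 335 336 337 338 339 340 341 342 343 344 345 346 347] [211 164  21   8  25  25  17  14  23 127 211]
238 [335 336 337 338 339 340 341 342 343 344 345 346 347] [211 208  71  11  13  14  12  11  12 168 213]
242 [336 337 338 339 340 341 342 343 344 345 346 347] [208 209 153  19   9  11  12  10   9 166 211]
246  [208 209 209 183 168 168 168 169 191 209 212]
250  [209 208 210 209 210 212 211 212 211 213 212]
254  [204 204 204 204 204 205 205 205 204 205 205]
[[ 0.5891 -0.1896  0.012 ]
 [ 0.4832 -0.2192  0.012 ]
 [ 0.5229  0.0578  0.012 ]]
104.96410063002403 0.10991234343186355
```

```bash
python3 - <<'E'
import cv2
im=cv2.imread("pics/w1.png")[180:260,300:400]
cv2.imwrite("pics/w1c.png",cv2.convertScaleAbs(cv2.resize(im,None,fx=7,fy=7,interpolation=cv2.INTER_CUBIC),alpha=2.5))
E
```

```text
(no output)
```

View pics/w1c.png

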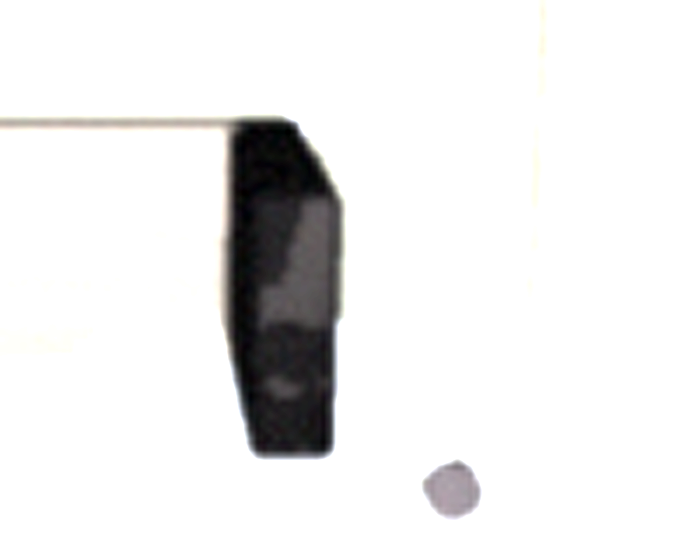

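The enlarged tab shows its top face spanning x 336.5–348, y 208–245, with the centre at about (342,226.5). I'll check that against the 36 x 12 mm size and cast it.

```bash
python3 - <<'E'
from h import *
import pickle; c=pickle.load(open("w1.pkl","rb"))
for z in (.085,.091,.095):
    w=plane(c,[(342.2,226.7),(342.5,208),(342,245.2)],z); print(z,w[0].round(4),np.linalg.norm(w[1]-w[2]).round(4))
ct=get_calibration("top"); cs=get_calibration("side")
print(tri(c,(342.2,226.7),cs,np.array((305,42))/4+[270,190]),tri(c,(342.2,226.7),ct,np.array((622,163))/5.3+[250,220]))
w=plane(c,[(342.2,226.7)],.091)[0]; y=np.array([np.cos(np.radians(104.7)),np.sin(np.radians(104.7)),0])
o=plane(c,[(378,160),(375,260)],.012).mean(0)+.131*y; print("bed mid",o, "tab y rel bed mid",(w-o)@y, "x",(w-o)@[y[1],-y[0],0])
print(goal([w[0],w[1],.079-.003+.003],-75.3))
E
```

```text
0.085 [ 0.525  -0.1629  0.085 ] 0.0337
0.091 [ 0.5262 -0.1621  0.091 ] 0.0331
0.095 [ 0.527  -0.1616  0.095 ] 0.0326
(array([ 0.52377524, -0.16372688,  0.08002551]), np.float64(0.0005853601240111868)) (array([ 0.52348692, -0.15988188,  0.07651882]), np.float64(0.008307248713749937))
bed mid [ 0.50291092 -0.07768545  0.012     ] tab y rel bed mid -0.08755723572452534 x 0.0010931370472320086
(array([-0.01,  0.01,  0.02]), array([0.1 , 0.68, 3.77]))
```

Request:
drive_tool:
  series: [0, 0, 0, 0.06, 0.66, 0.7, 1, 0, 0, 0, 0.06, 0.66, 1.4, 1, 0, 0, 0, 0.06, 0.66, 2.1, 1, 0, 0, 0, 0.06, 0.66, 2.8, 0.6, 0, 0, 0, 0.06, 0.66, 3.4, 0.2, 0, 0, 0, 0.06, 0.66, 3.8, -0.2, 0, 0, 0, 0.06, 0.66, 3.92, -0.5, 0, 0, 0, 0.06, 0.66, 3.92, -1, 0, 0, 0, 0.06, 0.66, 3.92, -1, 0, 0, 0, 0.06, 0.66, 3.92, -1]
  grip_force: 20

```text
time: 2.98
ee_pos: [0.5257, -0.1621, 0.0749]
eef_rot: [0.992, 0.129, 0.001, 0.0]
ft_force: [0.4, 0.1, -0.2]
width: 0.0481
grip_force: 0.0
```

```bash
python3 -c "
from h import *
say()"
```

```text
t 2.98 tcp [ 0.5257 -0.1621  0.0749] yaw -75.23 z [ 0.002  0.    -1.   ] F [ 0.4  0.1 -0.2] w 0.0481 g 0.0 q [-0.37  0.36  0.7   1.86 -0.27  1.01 -0.87]
```

Request:
drive_tool:
  series: [0, 0, 0, 0, 0, 0, -1, 0, 0, 0, 0, 0, 0, -1, 0, 0, 0, 0, 0, 0, -1, 0, 0, 0, 0, 0, 0, -1, 0, 0, 0, 0, 0, 0, -1, 0, 0, 0, 0, 0, 0, -1, 0, 0, 0, 0, 0, 0, -1]

```text
time: 3.57
ee_pos: [0.5248, -0.1619, 0.0736]
eef_rot: [0.992, 0.128, -0.0, -0.0]
ft_force: [-1.2, 2.6, 3.3]
width: 0.0115
grip_force: 20.0
```

```bash
python3 - <<'E'
from h import *
say(); s=camera("side")[:,:,::-1]; cv2.imwrite("pics/s2.png",cv2.resize(s[170:310,260:430],None,fx=4,fy=4,interpolation=cv2.INTER_CUBIC))
E
```

```text
t 3.57 tcp [ 0.5248 -0.1619  0.0736] yaw -75.26 z [-0.     0.001 -1.   ] F [-1.2  2.6  3.3] w 0.0115 g 20.000200867652893 q [-0.37  0.36  0.7   1.86 -0.27  1.01 -0.87]
```

View pics/s2.png

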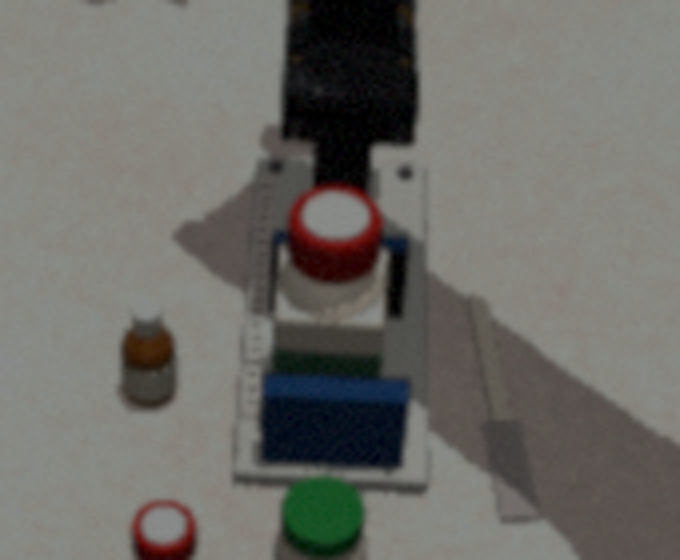

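The fingers hold the tab (11.5 mm opening), and the bottle and the other things look untouched. Next I slide the jaw along tool -y.

Request:
drive_tool:
  series: [0, 0, 0, 0, 0, 0, -1, 0, 0, 0, 0, -0.1, 0, -1, 0, 0, 0, 0, -0.2, 0, -1, 0, 0, 0, 0, -0.3, 0, -1, 0, 0, 0, 0, -0.4, 0, -1, 0, 0, 0, 0, -0.5, 0, -1, 0, 0, 0, 0, -0.6, 0, -1, 0, 0, 0, 0, -0.7, 0, -1, 0, 0, 0, 0, -0.75, 0, -1, 0, 0, 0, 0, -0.75, 0, -1]
  grip_force: 40

```text
time: 4.45
ee_pos: [0.5176, -0.1349, 0.0737]
eef_rot: [0.992, 0.128, 0.001, 0.001]
ft_force: [3.0, -5.4, -2.1]
width: 0.0115
grip_force: 40.0
```

```bash
cat >> h.py <<'E'
def push():
    s=telemetry.read_state(); y=R.from_quat(s["eef_rot"]).as_matrix()[:,1]
    print("push",-np.dot(s["ft_force"],-y).round(2),"travel from 1st grip mm",(1000*(s["ee_pos"]-[.5248,-.1619,.0736])@-y).round(1))
E
python3 -c "
from h import *
say();push()"
```

```text
t 4.45 tcp [ 0.5176 -0.1349  0.0737] yaw -75.34 z [ 0.002 -0.003 -1.   ] F [ 3.  -5.4 -2.1] w 0.0115 g 40.00420331954956 q [-0.43  0.32  0.7   1.9  -0.24  1.   -0.94]
push 5.99 travel from 1st grip mm 27.9
```

Request:
drive_tool:
  series: [0, 0, 0, 0, -0.04, 0, -1, 0, 0, 0, 0, -0.08, 0, -1, 0, 0, 0, 0, -0.12, 0, -1, 0, 0, 0, 0, -0.15, 0, -1, 0, 0, 0, 0, -0.15, 0, -1]

```text
time: 4.87
ee_pos: [0.5165, -0.1304, 0.0737]
eef_rot: [0.992, 0.127, 0.001, 0.002]
ft_force: [5.0, -8.1, -6.0]
width: 0.0115
grip_force: 40.0
```

```bash
python3 -c "
from h import *
say();push()"
```

```text
t 4.87 tcp [ 0.5165 -0.1304  0.0737] yaw -75.39 z [ 0.003 -0.004 -1.   ] F [ 5.  -8.1 -6. ] w 0.0115 g 40.00740051269531 q [-0.44  0.32  0.7   1.91 -0.24  0.99 -0.95]
push 9.02 travel from 1st grip mm 32.6
```

Request:
drive_tool:
  series: [0, 0, 0, 0, -0.03, 0, -1, 0, 0, 0, 0, -0.06, 0, -1, 0, 0, 0, 0, -0.09, 0, -1, 0, 0, 0, 0, -0.1, 0, -1, 0, 0, 0, 0, -0.1, 0, -1]

```text
time: 5.28
ee_pos: [0.5163, -0.1298, 0.0738]
eef_rot: [0.992, 0.126, 0.002, 0.005]
ft_force: [13.1, -21.5, -16.1]
width: 0.0116
grip_force: 40.0
```

```bash
python3 -c "
from h import *
say();push()"
```

```text
t 5.28 tcp [ 0.5163 -0.1298  0.0738] yaw -75.51 z [ 0.006 -0.009 -1.   ] F [ 13.1 -21.5 -16.1] w 0.0116 g 40.019002854824066 q [-0.45  0.31  0.7   1.91 -0.23  0.99 -0.96]
push 23.93 travel from 1st grip mm 33.2
```

Contact at 33 mm of travel, where the force rose sharply to 24 N, so the bottle is pressed against the fixed jaw. I ease off and release the tab.

Request:
drive_tool:
  series: [0, 0, 0, 0, 0.05, 0, -1, 0, 0, 0, 0, 0.1, 0, -1, 0, 0, 0, 0, 0.1, 0, -0.7, 0, 0, 0, 0, 0.1, 0, -0.4, 0, 0, 0, 0, 0.1, 0, -0.4, 0, 0, 0, 0, 0.1, 0, -0.4, 0, 0, 0, 0, 0.1, 0, -0.4]

```text
time: 5.87
ee_pos: [0.5155, -0.1272, 0.0734]
eef_rot: [0.992, 0.128, -0.0, -0.0]
ft_force: [-0.8, -0.7, -0.9]
width: 0.0248
grip_force: 0.0
```

```bash
python3 -c "
from h import *
say();push()"
```

```text
t 5.87 tcp [ 0.5155 -0.1272  0.0734] yaw -75.26 z [-0.  0. -1.] F [-0.8 -0.7 -0.9] w 0.0248 g 0.0 q [-0.45  0.32  0.7   1.91 -0.24  1.   -0.95]
push 0.49 travel from 1st grip mm 35.9
```

Request:
drive_tool:
  series: [0, 0, 0, 0, 0, -0.7, -0.4, 0, 0, 0, 0, 0, -1.5, 0, 0, 0, 0, 0, 0, -2.4, 0.5, 0, 0, 0, 0, 0, -3.3, 1, 0, 0, 0, 0, 0, -4.2, 1, 0, 0, 0, 0, -0.5, -4.5, 1, 0, 0, 0, -0.5, -1, -4.6, 1, 0, 0, 0, -0.6, -1, -4.6, 1, 0, 0, 0, -0.6, -1, -4.6, 1]

```text
time: 6.62
ee_pos: [0.4816, -0.0943, 0.258]
eef_rot: [0.992, 0.129, 0.001, -0.001]
ft_force: [-0.5, -0.8, 0.4]
width: 0.0719
grip_force: 0.0
```

```bash
python3 - <<'E'
from h import *
say(); c=get_calibration("wrist"); im=camera("wrist")[:,:,::-1]; cv2.imwrite("pics/w2.png",im)
t=camera("top")[:,:,::-1]; s=camera("side")[:,:,::-1]
for n,i,cc in (("w",im,c),("t",t,get_calibration("top")),("s",s,get_calibration("side"))):
    m=red(i); k,l,st,ce=cv2.connectedComponentsWithStats(m); 
    for j in range(1,k):
        if st[j,4]>60:
            h=cv2.convexHull(np.argwhere(l==j)[:,::-1].astype(np.float32)); print(n,st[j],"ellipse",cv2.fitEllipse(h))
v=np.vstack([im,])
cv2.imwrite("pics/s3.png",s); cv2.imwrite("pics/t3.png",t)
import pickle; pickle.dump(c,open("w2.pkl","wb"))
E
```

```text
t 6.62 tcp [ 0.4816 -0.0943  0.258 ] yaw -75.19 z [ 0.001  0.002 -1.   ] F [-0.5 -0.8  0.4] w 0.0719 g 0.0 q [-0.6  -0.02  0.71  1.79  0.01  1.37 -1.21]
w [127  92  33  34 404] ellipse ((143.42428588867188, 108.16957092285156), (31.34778594970703, 35.219322204589844), 143.84422302246094)
w [ 168  172   66   65 1535] ellipse ((200.38125610351562, 204.20188903808594), (62.506492614746094, 66.83448791503906), 128.2650146484375)
t [302 254  12  18  64] ellipse ((308.03314208984375, 262.88812255859375), (13.836249351501465, 17.78937530517578), 161.13796997070312)
```

View pics/w2.png

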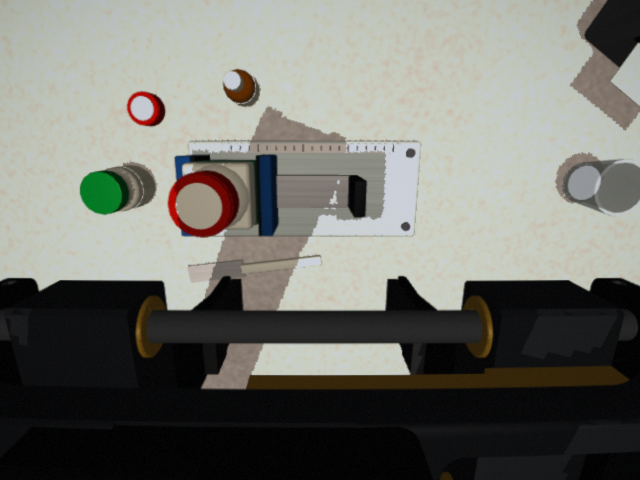

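The jaw now touches the bottle, with the cap at (200,204). The disc looks off-centre inside the red rim, so I check this in one composite crop.

```bash
python3 - <<'E'
import cv2,numpy as np
w=cv2.imread("pics/w2.png")[140:245,160:300]; s=cv2.imread("pics/s3.png")[180:300,290:400]; 
a=cv2.resize(w,(560,420),interpolation=cv2.INTER_CUBIC)
b=cv2.convertScaleAbs(cv2.resize(s,(385,420),interpolation=cv2.INTER_CUBIC),alpha=1.6)
cv2.imwrite("pics/comp.png",cv2.resize(np.hstack([a,b]),(800,356)))
E
```

```text
(no output)
```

View pics/comp.png

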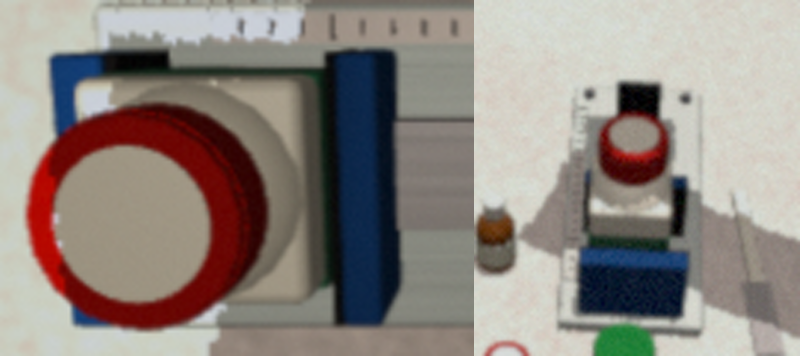

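Only my view of it was misleading: the cap stands level on the bottle, the jaw is against the bottle, and the white disc's centre is at wrist pixel (199.1,206.0).

```bash
python3 - <<'E'
from h import *
import pickle; c=pickle.load(open("w2.pkl","rb"))
a=plane(c,[(199.1,206.0)],.157)[0]; print(a)
sp=np.array([290+ (633/.8466-560)/3.5, 180+133/.8466/3.5]); print(sp, tri(c,(199.1,206.0),get_calibration("side"),sp))
w=plane(c,[(160+53/3.386,206),(160+212/3.386,206)],.157); print(np.linalg.norm(w[0]-w[1]))
y=np.array([np.cos(np.radians(104.7)),np.sin(np.radians(104.7)),0])
o=np.array([.503,-.0777,.012]); print("rel bed mid y,x",(a-o)@y,(a-o)@[y[1],-y[0],0])
for z in (.205,.146): print(z,goal([a[0],a[1],z],-75.3))
E
```

```text
[ 0.48788274 -0.00465237  0.157     ]
[343.62761972 224.88542405] (array([ 0.48779214, -0.00447509,  0.15641933]), np.float64(0.00010051085750382111))
0.03550799913974033
rel bed mid y,x 0.07449274241937395 0.003913982334272724
0.205 (array([-0.,  0.,  0.]), array([ 0.71, -2.16,  1.31]))
0.146 (array([-0.,  0.,  0.]), array([ 0.71, -2.16,  2.78]))
```

Request:
drive_tool:
  series: [0, 0, 0, 0.24, -0.72, 0, 1, 0, 0, 0, 0.48, -1.44, 0, 1, 0, 0, 0, 0.71, -2.16, 0, 1, 0, 0, 0, 0.71, -2.16, 0.5, 1, 0, 0, 0, 0.71, -2.16, 1.1, 1, 0, 0, 0, 0.71, -2.16, 1.7, 1, 0, 0, 0, 0.71, -2.16, 2.2, 1, 0, 0, 0, 0.71, -2.16, 2.6, 1, 0, 0, 0, 0.71, -2.16, 2.78, 1, 0, 0, 0, 0.71, -2.16, 2.78, 1]

```text
time: 7.6
ee_pos: [0.4871, -0.0048, 0.1446]
eef_rot: [0.992, 0.128, -0.002, 0.001]
ft_force: [-0.2, 0.2, 0.0]
width: 0.0869
grip_force: 0.0
```

```bash
python3 -c "
from h import *
say();print(goal([.4878,-.0046,.1465],-75.3))"
```

```text
t 7.6 tcp [ 0.4871 -0.0048  0.1446] yaw -75.32 z [-0.003 -0.002 -1.   ] F [-0.2  0.2  0. ] w 0.0869 g 0.0 q [-0.67  0.09  0.62  1.94 -0.06  1.13 -1.34]
(array([ 0.01,  0.04, -0.  ]), array([ 0.02,  0.  , -0.05]))
```

Request:
drive_tool:
  series: [0, 0, 0, 0.01, 0, -0.02, -1, 0, 0, 0, 0.01, 0, -0.02, -1, 0, 0, 0, 0.01, 0, -0.02, -1, 0, 0, 0, 0.01, 0, -0.02, -1, 0, 0, 0, 0.01, 0, -0.02, -1, 0, 0, 0, 0.01, 0, -0.02, -1, 0, 0, 0, 0.01, 0, -0.02, -1, 0, 0, 0, 0.01, 0, -0.02, -1, 0, 0, 0, 0.01, 0, -0.02, -1, 0, 0, 0, 0.01, 0, -0.02, -1]
  grip_force: 40

```text
time: 8.43
ee_pos: [0.4883, -0.0038, 0.1474]
eef_rot: [0.992, 0.128, 0.0, -0.0]
ft_force: [-0.6, 1.0, 3.1]
width: 0.0484
grip_force: 40.0
```

```bash
python3 -c "
from h import *
say()"
```

```text
t 8.43 tcp [ 0.4883 -0.0038  0.1474] yaw -75.27 z [ 0.  0. -1.] F [-0.6  1.   3.1] w 0.0484 g 40.00091881491244 q [-0.67  0.09  0.62  1.94 -0.06  1.13 -1.34]
```

Request:
drive_tool:
  series: [0, 0, 0, 0, 0, 0.03, -1, 0, 0, 0, 0, 0, 0.06, -1, 0, 0, 0, 0, 0, 0.09, -1, 0, 0, 0, 0, 0, 0.12, -1, 0, 0, 0, 0, 0, 0.14, -1, 0, 0, 0, 0, 0, 0.14, -1, 0, 0, 0, 0, 0, 0.14, -1]

```text
time: 9.02
ee_pos: [0.4884, -0.0039, 0.1418]
eef_rot: [0.992, 0.128, 0.0, -0.0]
ft_force: [-2.6, 1.5, 6.6]
width: 0.049
grip_force: 40.0
```

```bash
python3 -c "
from h import *
say()"
```

```text
t 9.02 tcp [ 0.4884 -0.0039  0.1418] yaw -75.27 z [ 0.  0. -1.] F [-2.6  1.5  6.6] w 0.049 g 40.00240016262978 q [-0.67  0.09  0.62  1.95 -0.06  1.12 -1.34]
```

Request:
drive_tool:
  series: [0, 0, 0, 0, 0, 0.015, -1, 0, 0, 0, 0, 0, 0.03, -1, 0, 0, 0, 0, 0, 0.03, -1, 0, 0, 0, 0, 0, 0.03, -1]
  grip_force: 50

```text
time: 9.35
ee_pos: [0.4886, -0.0039, 0.1411]
eef_rot: [0.992, 0.128, 0.0, -0.0]
ft_force: [-2.9, 1.9, 11.7]
width: 0.0485
grip_force: 50.0
```

```bash
python3 -c "
from h import *
say()"
```

```text
t 9.35 tcp [ 0.4886 -0.0039  0.1411] yaw -75.28 z [ 0.001  0.001 -1.   ] F [-2.9  1.9 11.7] w 0.0485 g 50.00411390878931 q [-0.67  0.09  0.62  1.95 -0.06  1.12 -1.34]
```

Force of 11.7 N means the cap is at its bottom stop. I back off about 1 mm and turn anticlockwise, which is -z about the tool.

Request:
drive_tool:
  series: [0, 0, 0, 0, 0, -0.03, -1, 0, 0, -0.5, 0, 0, -0.03, -1, 0, 0, -1.2, 0, 0, -0.03, -1, 0, 0, -2, 0, 0, -0.03, -1, 0, 0, -2.8, 0, 0, -0.03, -1, 0, 0, -3.6, 0, 0, -0.03, -1, 0, 0, -4.4, 0, 0, -0.03, -1, 0, 0, -5.2, 0, 0, -0.03, -1, 0, 0, -6, 0, 0, -0.03, -1, 0, 0, -6, 0, 0, -0.03, -1]

```text
time: 10.18
ee_pos: [0.4889, -0.0039, 0.1421]
eef_rot: [0.924, 0.383, 0.001, 0.0]
ft_force: [0.2, 1.0, 6.7]
width: 0.0489
grip_force: 50.0
```

```bash
python3 -c "
from h import *
say();print(telemetry.read_state()['torque'])"
```

```text
t 10.18 tcp [ 0.4889 -0.0039  0.1421] yaw -45.02 z [ 0.002  0.    -1.   ] F [0.2 1.  6.7] w 0.0489 g 50.00188625883311 q [-0.64  0.09  0.59  1.95 -0.06  1.12 -0.81]
[ 0.19635716  0.1953392  -0.00932363]
```

Request:
drive_tool:
  series: [0, 0, -0.8, 0, 0, 0, -1, 0, 0, -1.6, 0, 0, 0, -1, 0, 0, -2.4, 0, 0, 0, -1, 0, 0, -3.2, 0, 0, 0, -1, 0, 0, -4, 0, 0, 0, -1, 0, 0, -4.8, 0, 0, 0, -1, 0, 0, -5.6, 0, 0, 0, -1, 0, 0, -6.1, 0, 0, 0, -1, 0, 0, -6.1, 0, 0, 0, -1]

```text
time: 10.93
ee_pos: [0.4889, -0.0039, 0.1421]
eef_rot: [0.791, 0.612, 0.001, 0.0]
ft_force: [-0.4, 1.3, 7.1]
width: 0.0486
grip_force: 50.0
```

```bash
python3 -c "
from h import *
say();print(telemetry.read_state()['torque'])"
```

```text
t 10.93 tcp [ 0.4889 -0.0039  0.1421] yaw -14.6 z [ 0.002  0.    -1.   ] F [-0.4  1.3  7.1] w 0.0486 g 50.00238861422986 q [-0.61  0.09  0.56  1.94 -0.05  1.12 -0.29]
[0.15388082 0.16875788 0.0230668 ]
```

Turned 60.7°. Next I lift slowly at first and check the force.

Request:
drive_tool:
  series: [0, 0, 0, 0, 0, -0.05, -1, 0, 0, 0, 0, 0, -0.1, -1, 0, 0, 0, 0, 0, -0.18, -1, 0, 0, 0, 0, 0, -0.26, -1, 0, 0, 0, 0, 0, -0.34, -1, 0, 0, 0, 0, 0, -0.4, -1, 0, 0, 0, 0, 0, -0.4, -1]

```text
time: 11.52
ee_pos: [0.4882, -0.0041, 0.1578]
eef_rot: [0.792, 0.61, 0.0, 0.0]
ft_force: [-0.6, 0.8, -1.4]
width: 0.0487
grip_force: 50.0
```

```bash
python3 -c "
from h import *
say()"
```

```text
t 11.52 tcp [ 0.4882 -0.0041  0.1578] yaw -14.78 z [ 0.  0. -1.] F [-0.6  0.8 -1.4] w 0.0487 g 49.99993362464011 q [-0.62  0.07  0.56  1.93 -0.04  1.15 -0.3 ]
```

Request:
drive_tool:
  series: [0, 0, 0, 0, 0, -0.2, -1, 0, 0, 0, 0, 0, -0.4, -1, 0, 0, 0, 0, 0, -0.65, -1, 0, 0, 0, 0, 0, -0.9, -1, 0, 0, 0, 0, 0, -1.15, -1, 0, 0, 0, 0, 0, -1.4, -1, 0, 0, 0, 0, 0, -1.65, -1, 0, 0, 0, 0, 0, -1.8, -1, 0, 0, 0, 0, 0, -1.8, -1, 0, 0, 0, 0, 0, -1.8, -1]

```text
time: 12.35
ee_pos: [0.4882, -0.004, 0.2296]
eef_rot: [0.792, 0.61, 0.0, -0.0]
ft_force: [-0.2, -0.1, -0.6]
width: 0.0484
grip_force: 50.0
```

Request:
drive_tool:
  series: [0, 0, 0, 0, 0, 0, -1, 0, 0, 0, 0, 0, 0, -1, 0, 0, 0, 0, 0, 0, -1]

```text
time: 12.6
ee_pos: [0.4879, -0.0041, 0.229]
eef_rot: [0.792, 0.61, -0.0, -0.0]
ft_force: [-0.1, 0.9, -1.5]
width: 0.0485
grip_force: 50.0
```

```bash
python3 - <<'E'
from h import *
say(); s=camera("side")[:,:,::-1]; w=camera("wrist")[:,:,::-1]
a=cv2.convertScaleAbs(cv2.resize(s[160:310,270:420],(450,450),interpolation=cv2.INTER_CUBIC),alpha=1.5)
b=cv2.resize(w[140:440,100:400],(350,350)); b=cv2.copyMakeBorder(b,0,100,0,0,cv2.BORDER_CONSTANT)
cv2.imwrite("pics/fin.png",np.hstack([a,b]))
E
```

```text
t 12.6 tcp [ 0.4879 -0.0041  0.229 ] yaw -14.78 z [-0.001 -0.    -1.   ] F [-0.1  0.9 -1.5] w 0.0485 g 49.99987045302987 q [-0.63  0.01  0.55  1.83 -0.    1.31 -0.33]
```

View pics/fin.png

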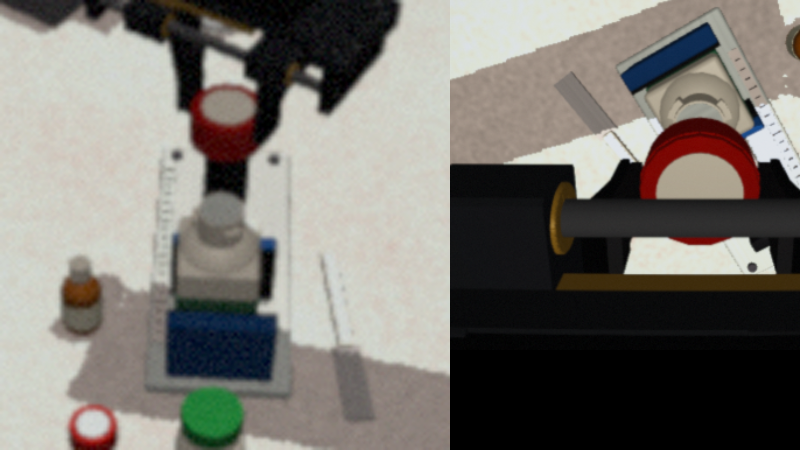

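The side crop shows the red cap held level at (225,120), above the open mouth at (222,210). The bottle stands between the shut jaws, and the vial, jar, spatula and small cap are in place. I'm handing in.

```bash
python3 -c "
from bench import r
print(r.close_job())"
```

```text
the job is handed in; nothing more can be done
None
```

The job is handed in: the jaw is shut on the bottle (my push peaked at about 24 N, over the 14–20 N asked), and the larger red cap was pressed, turned about 60° anticlockwise and lifted about 8 cm. It is held level above the open bottle, and nothing else looked moved in the final pictures; the robot clock was about 12.7 s.

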